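# Pick the jar from behind the tall stock and restore the shelf tray

## Robot

A 7-joint arm with a two-finger parallel gripper is mounted at the origin on the work surface. World frame = base frame: x ahead of the robot, y to its left, z up, the work surface at z = 0. Lengths are in m, angles in rad, forces in N, time in s.
With the tool pointing down it reaches from about 0.4 to 0.85 m from the base axis. Payload 4.5 kg.
Tool frame: the origin (TCP) lies at the very end of the fingers, on their centre line; the grasp point (between the pads) lies 19 mm behind it; z points along the fingers, y is the line along which they close (so a half turn about z gives the same grasp; the last joint's range is limited). The gripper opens to 88 mm and grips with 3 to 60 N. Pads are 18 mm wide; open, the fingers measure 123 mm over their backs; the gripper's body (75 mm by 187 mm) begins 45 mm behind the grasp point.
Start: joints at [-1.262, 0.689, -0.195, 1.565, 0.157, 0.902, -0.215], TCP at [0.17, 0.602, 0.239] pointing down, gripper open.
Joint ranges: [-3.01, 3.01], [-0.46, 2.08], [-1.47, 1.51], [0.13, 2.56], [-1, 4.14], [0.04, 2.09], [-2.66, 2.66]. Speed limits (rad/s): [2.57, 2.57, 3.14, 3.14, 3.14, 3.14, 3.14].

## Interface

Orientations are given as a unit quaternion [x, y, z, w].
In Python, from plant import r gives the robot as it stands. The module is installed in compiled form; this text tells all that it offers.
- The arm moves only by the tool step_arm, never from a script. Its argument "increments" is a list of rows, each a list of 2 entries, a list of its own where there are three numbers: the shift along the world's x, y, z in cm, then the turn, a rotation vector about the world's x, y, z in degrees. A call has exactly 10 rows; each row shifts and turns the commanded pose from where the row before left it; what a row does not reach is not made up. A row lasts 1/10 s, in which the tool goes at most 50 mm and 8.59 degrees, less where a joint would pass 70% of its speed; a pose out of reach is approached as far as the arm can. A call is refused whole if a number of a shift passes 5 or a number of a turn 8.59, either way. A call with a gripper value outside its range is refused whole. "fingers" is the opening, from 0 (shut) to 1 (fully open), set as the call begins (left out, the last holds). The fingers move at their own pace and stop on an object; "grip_force" is the grip in N (left out, the last holds). Time passes only in rows, so rows that do not move let the fingers close, or fill a call up. It gives the time, the measured TCP pose, the force, the opening and the grip force at its end, in the units of the state.
- r.get_state(): the state, without advancing time (a new reading comes with each control period).
- r.snapshot(name): name is "side" or "top" or "wrist"; returns (picture, depth): 384x512x3 uint8, red, green, blue; 384x512 float32, m along the optical axis (not along the pixel's ray), 0 where there is no reading.
- r.calibration(name): a dict with "fov_y" (degrees; the focal length in pixels is half the picture's height over the tangent of half this angle, whatever the lens; pixels are square), "cx", "cy" (the principal point, pixels), "R" (3x3) and "t" (3): a world point X has camera coordinates R X + t. Camera axes: x right, y down, z forward; pixel columns grow to the right and rows downward; lengths in m; the calibration is good to about 2 mm. A picture is of the moment at which its call begins: read the wrist's pose just before it. calibration takes no time and is no camera call; for the wrist camera it gives the pose at the moment of the call.
- r.finish_job(): hands the job in; it is judged then, once.
The state is a dict: "clock": time; "q": joint angles; "qd": joint speeds; "joint_torque": joint torques, N m; "tool_pos": TCP position; "eef_rot": TCP orientation; "contact_force": force on the tool from outside, world axes, zero at the start; "moment": the same for the moment, N m; "opening": opening from 0.0 (shut) to 1.0 (fully open); "finger_force": force on a finger pad.
Only numpy, scipy, OpenCV 4.12 (cv2) and the standard library are available. Lean on these libraries where they do the work, as an engineer would, in place of code of your own. Each camera call takes 0.05 s, during which the arm holds its last target. There are 200 camera calls.

## Task

The order needs the red-lidded jar that is hemmed in at the back of the cardboard stock tray. Stand the three tall items that crowd it (amber bottle, blue spray can, cardboard tube) together on the empty black side tray, stand the red-lidded jar upright on the floor of the shipping carton next to the box already packed there, then put each tall item back on the very spot where it stood. Set everything down rather than dropping it, knock nothing over, and leave the blue- and yellow-lidded jars and the packed box where they are.

Things in the scene. Friction and masses are not known exactly. Their poses are not given: they have to be found in the camera images.
- jar: The ordered item: squat glass jar, red lid, orange content, paper label, 68 mm tall, about 0.2 kg. Body 54 mm diameter up to 52 mm, lid 56 mm diameter above. Origin: centre of its underside, z up. It starts at the back (far side) of the stock tray; the tall items stand round its front and both sides with gaps of only 5 to 11 mm, too close for a gripper, and 70 to 85 mm from one another (centres).
- bottle: Amber glass bottle with a paper label, a green band and a black cap, 176 mm tall. Body 50 mm diameter up to 120 mm, shoulder narrowing to 26 mm diameter at 142 mm, cap 30 mm diameter from 142 to 176 mm (good to grip). About 0.3 kg. One of three tall items that start close round the red-lidded jar, swapping spots from start to start; it must return to where it stands at the start. Origin: centre of its underside, z up.
- spray: Blue and silver metal spray can with a white cap, 176 mm tall. Body 52 mm diameter up to 126 mm, rim 49 mm diameter to 132 mm, white cap 47 mm diameter from 132 to 176 mm (good to grip). About 0.25 kg. One of three tall items that start close round the red-lidded jar, swapping spots from start to start; it must return to where it stands at the start. Origin: centre of its underside, z up.
- tube: Round brown cardboard tube with a green sleeve and a green lid, 176 mm tall. Body 50 mm diameter up to 150 mm, lid 52 mm diameter from 150 to 176 mm (good to grip). About 0.2 kg. One of three tall items that start close round the red-lidded jar, swapping spots from start to start; it must return to where it stands at the start. Origin: centre of its underside, z up.
- stock_tray: Shallow brown cardboard tray that holds the stock, fixed, 196 (its x) by 320 (its y) by 30 mm high, walls and floor 4 mm thick. Origin: centre of its underside; x points to its back, away from the robot; z up. Goods stand on its floor, 4 mm above the origin.
- side_tray: Empty shallow black plastic tray for setting things aside, fixed, 270 (its x) by 140 (its y) by 25 mm high, walls and floor 4 mm thick. Origin: centre of its underside, z up. It stands to the robot's left or right (swapped with the carton from start to start).
- carton: Open brown shipping carton with its flaps folded down outside, fixed, 250 (its x) by 150 (its y) by 70 mm high, walls and floor 4 mm thick. The flaps reach about 12 mm beyond the walls. Origin: centre of its underside, z up. It stands on the other side of the robot from the side tray. The packed box takes up its +x end; the rest of its floor is free.
- packed_box: White box with an orange band, 80 (its x) by 110 (its y) by 50 mm, loose, already packed on the carton's floor at the carton's +x end. Leave it where it is. Origin: centre of its underside.
- blue_jar: Another glass jar of the same size with a blue lid and brown content, loose, standing at one end of the stock tray near its front, about 80 mm from the nearest tall item, centre to centre. Leave it where it is. Origin: centre of its underside.
- yellow_jar: Another glass jar of the same size with a yellow lid and dark red content, loose, standing at one end of the stock tray near its front, about 80 mm from the nearest tall item, centre to centre. Leave it where it is. Origin: centre of its underside.

How it is judged:
On the way, in this order (a step that is already met when the one before it is completed fails the run):
1. the amber bottle, the spray can and the tube all stand released on the side tray, the red-lidded jar still in the stock tray (x of bottle in the frame of side_tray between -0.125 and 0.125 m and y of bottle in the frame of side_tray between -0.062 and 0.062 m and z of bottle in the frame of side_tray between -0.002 and 0.012 m and linear speed of each of bottle, spray, tube below 0.03 m/s and contact force between the fingers and bottle below 0.2 N and angle between each of bottle, spray, tube's own z axis and vertical below 0.12 rad and x of spray in the frame of side_tray between -0.125 and 0.125 m and y of spray in the frame of side_tray between -0.062 and 0.062 m and z of spray in the frame of side_tray between -0.002 and 0.012 m and contact force between the fingers and spray below 0.2 N and x of tube in the frame of side_tray between -0.125 and 0.125 m and y of tube in the frame of side_tray between -0.062 and 0.062 m and z of tube in the frame of side_tray between -0.002 and 0.012 m and contact force between the fingers and tube below 0.2 N and x of jar in the frame of stock_tray between -0.094 and 0.094 m and y of jar in the frame of stock_tray between -0.156 and 0.156 m and z of jar in the frame of stock_tray between -0.002 and 0.015 m), for 0.2 s.
2. the red-lidded jar stands upright and released on the floor of the carton (x of jar in the frame of carton between -0.121 and 0.121 m and y of jar in the frame of carton between -0.071 and 0.071 m and z of jar in the frame of carton between -0.002 and 0.012 m and linear speed of jar below 0.03 m/s and contact force between the fingers and jar below 0.2 N and angle between jar's own z axis and vertical below 0.12 rad), for 0.2 s.
At the end, for the whole second after the job is handed in: The red-lidded jar stands upright (within 0.12 rad), released and at rest on the floor of the carton; the amber bottle, the spray can and the tube each stand upright (within 0.12 rad), released and at rest, within 15 mm of where they stood at the start (all of step 2 and distance of each of bottle, spray, tube from where it was at the start of the episode below 0.015 m and linear speed of each of bottle, spray, tube below 0.03 m/s and contact force between the fingers and bottle below 0.2 N and angle between each of bottle, spray, tube's own z axis and vertical below 0.12 rad and contact force between the fingers and spray below 0.2 N and contact force between the fingers and tube below 0.2 N); the robot touches nothing.
It fails at once if the blue-lidded jar, the yellow-lidded jar or the packed box is shifted by more than 20 mm (distance of any of blue_jar, yellow_jar, packed_box from where it was at the start of the episode above 0.02 m).
It fails at once if one of the goods is knocked over (tilted beyond 0.8 rad) (angle between any of bottle, spray, tube, jar, blue_jar, yellow_jar, packed_box's own z axis and vertical above 0.8 rad).
It fails at once if the red-lidded jar or a tall item is dropped (falls free of the fingers faster than 0.6 m/s) ((linear speed of bottle above 0.6 m/s and contact force between the fingers and bottle below 0.05 N) or (linear speed of spray above 0.6 m/s and contact force between the fingers and spray below 0.05 N) or (linear speed of tube above 0.6 m/s and contact force between the fingers and tube below 0.05 N) or (linear speed of jar above 0.6 m/s and contact force between the fingers and jar below 0.05 N)).
It also fails if it takes over 147 s, if anything falls off the work surface, if the arm or the gripper's body presses on something with over 40 N, if the wrist force passes 120 N, or if a joint passes its speed limit or range.

## Working session

There is one attempt and no reset: what is moved stays moved. The work goes in short steps, Python scripts to look and compute and a tool call to move; the robot and the scene stay as the last step left them, time stands still between calls to the robot, and variables do not carry over. Pictures are saved under pics/ and viewed, at most 14 in all, crops included, and the job is handed in when it is done.

Besides the shell and the picture viewer there is one more tool, called as name([rows], argument=value, ...), one row to a line, values as JSON. step_arm: Moves the arm, as the interface text tells. Its arguments: {"type":"object","properties":{"increments":{"type":"array","items":{"type":"array"}},"fingers":{"type":"number"},"grip_force":{"type":"number"}},"required":["increments"]}

```bash
mkdir -p pics; python3 - <<'E'
from plant import r
import cv2,numpy as np
for n in("top","side"):
    p,d=r.snapshot(n);c=r.calibration(n);np.savez(n,p=p,d=d,**c)
    cv2.imwrite(f"pics/{n}0.png",p[:,:,::-1]);print(n,c)
print(r.get_state())
E
```

```text
top {'fov_y': 55.484422452364825, 'cx': 258.6429997709362, 'cy': 194.6602593137653, 'R': array([[-0.01531173, -0.99945359,  0.02929297],
       [-0.99756563,  0.01327636, -0.06845844],
       [ 0.06803213, -0.03026988, -0.99722383]]), 't': array([-0.00805467,  0.54307711,  0.90572347])}
side {'fov_y': 44.062078798614685, 'cx': 252.98370154721798, 'cy': 192.98837315994427, 'R': array([[ 0.21086469,  0.97751083,  0.00294395],
       [ 0.76317827, -0.16274635, -0.62535794],
       [-0.61081504,  0.13411267, -0.78033248]]), 't': array([-0.1065962 , -0.37788685,  1.61521727])}
{'clock': 0.1, 'q': array([-1.26218699,  0.6898912 , -0.19454415,  1.56622182,  0.15734612,
        0.9025311 , -0.21508559]), 'qd': array([-0.00044385, -0.00271507, -0.00068897, -0.00313107,  0.00069014,
        0.00121408, -0.00038634]), 'joint_torque': array([-3.29101698e-03, -5.28499997e+01, -1.27137333e+00, -1.53838366e+01,
       -5.25383733e-02,  2.00238821e-03,  4.64882567e-05]), 'tool_pos': array([0.16949051, 0.60099069, 0.23800129]), 'eef_rot': array([ 1.36905463e-01,  9.90583773e-01, -8.25992604e-04, -4.05213777e-05]), 'contact_force': array([ 0.38135953, -0.14730235,  0.25047858]), 'moment': array([ 0.00492132, -0.00515992, -0.02774753]), 'finger_force': 0.0, 'opening': 1.0027518577796208}
```

View pics/top0.png

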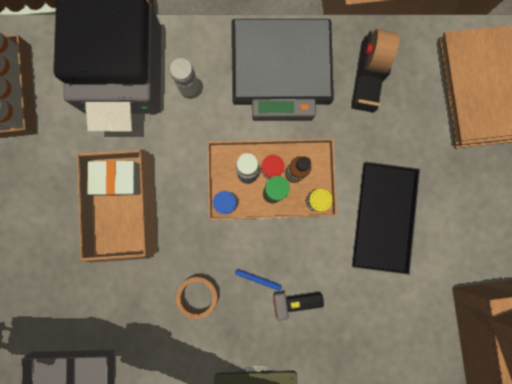

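View pics/side0.png

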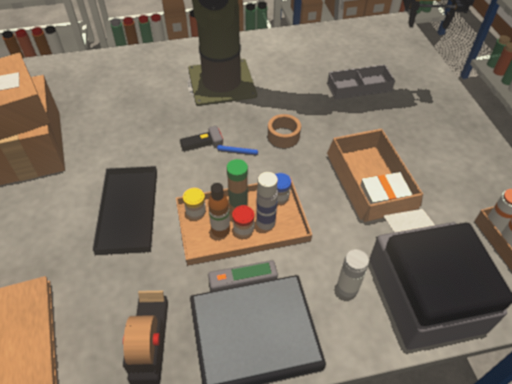

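The top view shows the stock tray at the centre, with tops at spray (248,160), red jar (273,166), bottle cap (302,163), tube (277,188), blue jar (226,203) and yellow jar (321,200). The side tray is on the robot's right, at (386,217). The carton is on its left, at (113,205), with the packed box at its far end. The side view agrees.

```bash
cat > h.py <<'E'
import numpy as np,cv2
def cloud(d,c):
    h,w=d.shape;f=h/2/np.tan(np.radians(c['fov_y'])/2)
    v,u=np.mgrid[:h,:w]
    P=np.dstack([(u-c['cx'])/f*d,(v-c['cy'])/f*d,d])
    return (P-c['t'])@c['R']
E
python3 - <<'E'
from h import *
z=np.load('top.npz');W=cloud(z['d'],z)
v,u=np.mgrid[:384,:512];ok=z['d']>0
print('table z',np.median(W[280:350,330:430,2]))
for n,(a,b),hz in [('spray',(248,160),.18),('jar',(273,166),.072),('bottle',(302,163),.18),('tube',(277,188),.18),('blue',(226,203),.072),('yellow',(321,200),.072)]:
    m=ok&(np.hypot(u-a,v-b)<18)&(abs(W[...,2]-hz)<.008)
    # keep component nearest
    k,l=cv2.connectedComponents(m.astype(np.uint8));
    best=min(range(1,k),key=lambda i:-(l==i).sum())
    P=W[l==best]
    (x,y),rad=cv2.minEnclosingCircle(P[:,:2].astype(np.float32))
    print(n,len(P),'circ',np.round([x,y,rad*2],4),'mean',P.mean(0).round(4))
for n,(x0,x1,y0,y1),lo,hi in [('stock',(195,350,130,230),.022,.036),('side',(345,425,155,280),.017,.033),('carton',(70,165,140,270),.064,.078)]:
    m=np.zeros_like(ok);m[y0:y1,x0:x1]=1
    m&=ok&(W[...,2]>lo)&(W[...,2]<hi)
    P=W[m];rc=cv2.minAreaRect(P[:,:2].astype(np.float32));print(n,len(P),rc)
m=np.zeros_like(ok);m[160:196,84:138]=1;m&=ok&(abs(W[...,2]-.054)<.006)
P=W[m];print('box',len(P),cv2.minAreaRect(P[:,:2].astype(np.float32)),P[:,2].mean())
E
```

```text
table z 0.0005395167296180404
spray 385 circ [0.5991 0.0131 0.047 ] mean [0.5982 0.0132 0.1796]
jar 411 circ [ 0.609  -0.0486  0.0558] mean [ 0.6091 -0.0482  0.0721]
bottle 155 circ [ 0.5984 -0.1071  0.0292] mean [ 0.5982 -0.1069  0.1799]
tube 471 circ [ 0.5467 -0.0495  0.0516] mean [ 0.5464 -0.0492  0.1799]
blue 427 circ [0.5232 0.0688 0.0555] mean [0.523  0.0686 0.0721]
yellow 418 circ [ 0.5259 -0.1622  0.0561] mean [ 0.526  -0.1613  0.0723]
stock 852 ((0.5831800103187561, -0.04807007312774658), (0.1975136548280716, 0.32060959935188293), 0.9199541807174683)
side 807 ((0.4816855490207672, -0.3390568196773529), (0.1425560861825943, 0.27039313316345215), 81.81983947753906)
carton 986 ((0.5217270851135254, 0.33517220616340637), (0.25497740507125854, 0.1536875069141388), 2.734748601913452)
box 1527 ((0.5882567763328552, 0.34720638394355774), (0.1204715445637703, 0.0785754919052124), 89.53681945800781) 0.05353564369465787
```

The measured sizes and heights match the given ones. Plan: keep one gripper yaw, in line with the side tray's y. I'll start with the bottle.

step_arm([
  [[1, -1, 0.2], [0, 0, 0.75]],
  [[3, -3.5, 0.2], [0, 0, 0.75]],
  [[3.5, -4, 0.2], [0, 0, 0.75]],
  [[3.5, -4, 0.2], [0, 0, 0.75]],
  [[3.5, -4, 0.2], [0, 0, 0.75]],
  [[3.5, -4, 0], [0, 0, 0.75]],
  [[3.5, -4, 0], [0, 0, 0.75]],
  [[3.5, -4, 0], [0, 0, 0.75]],
  [[3, -4, 0], [0, 0, 0.75]],
  [[2, -2.5, 0], [0, 0, 0.75]],
], fingers=0.75, grip_force=20)

```text
clock: 1.1
tool_pos: [0.4595, 0.2602, 0.2483]
eef_rot: [0.074, 0.997, -0.001, 0.0]
contact_force: [-0.3, 0.3, -0.3]
opening: 0.755
finger_force: 0.0
```

step_arm([
  [[1, -2, 0], [0, 0, 0]],
  [[2, -4, 0], [0, 0, 0]],
  [[2, -4.5, 0], [0, 0, 0]],
  [[2, -4.5, 0], [0, 0, 0]],
  [[2, -4.5, 0], [0, 0, 0]],
  [[2, -4.5, 0], [0, 0, 0]],
  [[1.5, -4.5, 0], [0, 0, 0]],
  [[0.3, -4.5, 0], [0, 0, 0]],
  [[0, -2, 0], [0, 0, 0]],
  [[0, -0.5, 0], [0, 0, 0]],
])

```text
clock: 2.1
tool_pos: [0.5839, -0.0945, 0.248]
eef_rot: [0.075, 0.997, -0.001, -0.001]
contact_force: [-1.0, 0.3, 0.8]
opening: 0.748
finger_force: 0.0
```

step_arm([
  [[0, -1, 0], [0, 0, 0]],
  [[0, 0, 0], [0, 0, 0]],
  [[0, 0, 0], [0, 0, 0]],
  [[0, 0, 0], [0, 0, 0]],
  [[0, 0, 0], [0, 0, 0]],
  [[0, 0, 0], [0, 0, 0]],
  [[0, 0, 0], [0, 0, 0]],
  [[0, 0, 0], [0, 0, 0]],
  [[0, 0, 0], [0, 0, 0]],
  [[0, 0, 0], [0, 0, 0]],
])

```text
clock: 3.1
tool_pos: [0.5851, -0.0992, 0.2484]
eef_rot: [0.072, 0.997, 0.0, -0.0]
contact_force: [0.6, -0.1, -0.0]
opening: 0.749
finger_force: 0.0
```

```bash
python3 - <<'E'
from plant import r
import cv2
s=r.get_state();print(s['q'].round(3),s['tool_pos'],s['eef_rot'])
p,d=r.snapshot("wrist");cv2.imwrite("pics/w1.png",p[:,:,::-1])
E
```

```text
[ 0.272  0.644 -0.315  1.65   0.242  0.886  1.289] [ 0.58505283 -0.09915165  0.24836786] [ 7.19027663e-02  9.97411646e-01  3.23073306e-05 -1.94962137e-05]
```

View pics/w1.png

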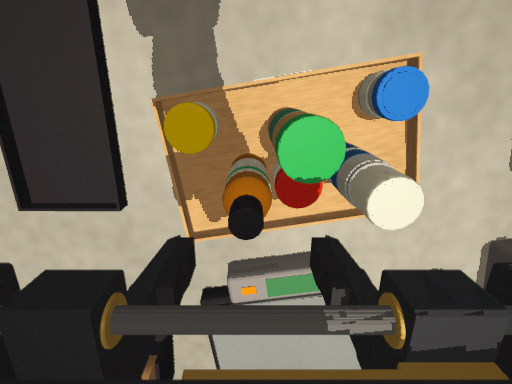

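The wrist view shows the fingers at about (180,245) and (320,245), either side of the bottle cap at (246,215), so they are lined up. Going down onto the cap.

step_arm([
  [[0.7, -0.4, 0], [0, 0, 0]],
  [[0.6, -0.4, 0], [0, 0, 0]],
  [[0, 0, -1], [0, 0, 0]],
  [[0, 0, -2], [0, 0, 0]],
  [[0, 0, -2], [0, 0, 0]],
  [[0, 0, -2], [0, 0, 0]],
  [[0, 0, -2], [0, 0, 0]],
  [[0, 0, -1], [0, 0, 0]],
  [[0, 0, 0], [0, 0, 0]],
  [[0, 0, 0], [0, 0, 0]],
])

```text
clock: 4.15
tool_pos: [0.5984, -0.1071, 0.1486]
eef_rot: [0.072, 0.997, 0.0, 0.0]
contact_force: [-0.7, 0.8, -0.8]
opening: 0.754
finger_force: 0.0
```

step_arm([
  [[0, 0, 0], [0, 0, 0]],
  [[0, 0, 0], [0, 0, 0]],
  [[0, 0, 0], [0, 0, 0]],
  [[0, 0, 0], [0, 0, 0]],
  [[0, 0, 0], [0, 0, 0]],
  [[0, 0, 0], [0, 0, 0]],
  [[0, 0, 0], [0, 0, 0]],
  [[0, 0, 0], [0, 0, 0]],
  [[0, 0, 0], [0, 0, 0]],
  [[0, 0, 0.5], [0, 0, 0]],
], fingers=0, grip_force=20)

```text
clock: 5.15
tool_pos: [0.5972, -0.1071, 0.1526]
eef_rot: [0.072, 0.997, 0.0, -0.001]
contact_force: [0.1, -0.3, -2.4]
opening: 0.337
finger_force: 20.0
```

step_arm([
  [[0, 0, 1], [0, 0, 0]],
  [[0, 0, 2], [0, 0, 0]],
  [[0, 0, 2.5], [0, 0, 0]],
  [[0, 0, 2.5], [0, 0, 0]],
  [[0, 0, 1.5], [0, 0, 0]],
  [[0, -1, 0.5], [0, 0, 0]],
  [[0, -2, 0], [0, 0, 0]],
  [[-0.5, -3, 0], [0, 0, 0]],
  [[-0.5, -3, 0], [0, 0, 0]],
  [[-0.5, -3, 0], [0, 0, 0]],
])

```text
clock: 6.15
tool_pos: [0.5818, -0.2292, 0.2526]
eef_rot: [0.072, 0.997, -0.0, -0.001]
contact_force: [0.1, -0.6, -2.0]
opening: 0.333
finger_force: 20.0
```

step_arm([
  [[-0.5, -3, 0], [0, 0, 0]],
  [[-0.5, -3, 0], [0, 0, 0]],
  [[-0.5, -3, 0], [0, 0, 0]],
  [[-0.7, -2, 0], [0, 0, 0]],
  [[0, -1.3, 0], [0, 0, 0]],
  [[0, 0, -1], [0, 0, 0]],
  [[0, 0, -2], [0, 0, 0]],
  [[0, 0, -2], [0, 0, 0]],
  [[0, 0, -1], [0, 0, 0]],
  [[0, 0, 0], [0, 0, 0]],
])

```text
clock: 7.15
tool_pos: [0.5604, -0.3481, 0.1913]
eef_rot: [0.071, 0.997, 0.001, -0.002]
contact_force: [-0.1, 0.1, -1.5]
opening: 0.333
finger_force: 20.0
```

step_arm([
  [[0, 0, -0.8], [0, 0, 0]],
  [[0, 0, -1], [0, 0, 0]],
  [[0, 0, -0.8], [0, 0, 0]],
  [[0, 0, -0.5], [0, 0, 0]],
  [[0, 0, -0.3], [0, 0, 0]],
  [[0, 0, -0.2], [0, 0, 0]],
  [[0, 0, -0.2], [0, 0, 0]],
  [[0, 0, -0.2], [0, 0, 0]],
  [[0, 0, 0], [0, 0, 0]],
  [[0, 0, 0], [0, 0, 0]],
])

```text
clock: 8.15
tool_pos: [0.5611, -0.3501, 0.1535]
eef_rot: [0.072, 0.997, 0.0, 0.0]
contact_force: [0.4, -0.8, -1.9]
opening: 0.333
finger_force: 20.0
```

step_arm([
  [[0, 0, -0.2], [0, 0, 0]],
  [[0, 0, -0.2], [0, 0, 0]],
  [[0, 0, -0.1], [0, 0, 0]],
  [[0, 0, 0], [0, 0, 0]],
  [[0, 0, 0], [0, 0, 0]],
  [[0, 0, 0], [0, 0, 0]],
  [[0, 0, 0], [0, 0, 0]],
  [[0, 0, 0], [0, 0, 0]],
  [[0, 0, 0], [0, 0, 0]],
  [[0, 0, 0], [0, 0, 0]],
])

```text
clock: 9.15
tool_pos: [0.5613, -0.3501, 0.1486]
eef_rot: [0.072, 0.997, -0.0, 0.0]
contact_force: [-0.3, 1.1, 2.5]
opening: 0.333
finger_force: 20.0
```

step_arm([
  [[0, 0, 0], [0, 0, 0]],
  [[0, 0, 0], [0, 0, 0]],
  [[0, 0, 0], [0, 0, 0]],
  [[0, 0, 0], [0, 0, 0]],
  [[0, 0, 1], [0, 0, 0]],
  [[0, 0, 2], [0, 0, 0]],
  [[0, 0, 3], [0, 0, 0]],
  [[0, 0, 2], [0, 0, 0]],
  [[0, 1, 1], [0, 0, 0]],
  [[0, 3, 0], [0, 0, 0]],
], fingers=0.75)

```text
clock: 10.15
tool_pos: [0.5611, -0.3131, 0.2401]
eef_rot: [0.075, 0.997, -0.002, 0.002]
contact_force: [0.3, 0.9, -0.8]
opening: 0.751
finger_force: 0.0
```

step_arm([
  [[0, 4, 0], [0, 0, 0]],
  [[0, 4, 0], [0, 0, 0]],
  [[-0.3, 4, 0], [0, 0, 0]],
  [[-0.3, 4, 0], [0, 0, 0]],
  [[-0.3, 4, 0], [0, 0, 0]],
  [[-0.3, 3, 0], [0, 0, 0]],
  [[-0.3, 2, 0], [0, 0, 0]],
  [[0, 1, 0], [0, 0, 0]],
  [[0, 0, 0], [0, 0, 0]],
  [[0, 0, 0], [0, 0, 0]],
])

```text
clock: 11.15
tool_pos: [0.5461, -0.0513, 0.2383]
eef_rot: [0.072, 0.997, -0.0, -0.0]
contact_force: [0.6, -0.1, -0.5]
opening: 0.75
finger_force: 0.0
```

step_arm([
  [[0, 0.2, -1], [0, 0, 0]],
  [[0, 0, -2], [0, 0, 0]],
  [[0, 0, -2], [0, 0, 0]],
  [[0, 0, -2], [0, 0, 0]],
  [[0, 0, -1.4], [0, 0, 0]],
  [[0, 0, -0.5], [0, 0, 0]],
  [[0, 0, 0], [0, 0, 0]],
  [[0, 0, 0], [0, 0, 0]],
  [[0, 0, 0], [0, 0, 0]],
  [[0, 0, 0], [0, 0, 0]],
])

```text
clock: 12.15
tool_pos: [0.5465, -0.0482, 0.15]
eef_rot: [0.072, 0.997, 0.0, 0.001]
contact_force: [1.5, -1.4, 0.3]
opening: 0.748
finger_force: 0.0
```

step_arm([
  [[0, 0, 0], [0, 0, 0]],
  [[0, 0, 0], [0, 0, 0]],
  [[0, 0, 0], [0, 0, 0]],
  [[0, 0, 0], [0, 0, 0]],
  [[0, 0, 0], [0, 0, 0]],
  [[0, 0, 0], [0, 0, 0]],
  [[0, 0, 0], [0, 0, 0]],
  [[0, 0, 0], [0, 0, 0]],
  [[0, 0, 0], [0, 0, 0]],
  [[0, 0, 0], [0, 0, 0]],
], fingers=0)

```text
clock: 13.15
tool_pos: [0.5463, -0.0482, 0.1496]
eef_rot: [0.072, 0.997, -0.0, 0.0]
contact_force: [-0.4, -1.3, 5.3]
opening: 0.581
finger_force: 20.0
```

step_arm([
  [[0, 0, 0.5], [0, 0, 0]],
  [[0, 0, 1.5], [0, 0, 0]],
  [[0, 0, 2.5], [0, 0, 0]],
  [[0, 0, 2.5], [0, 0, 0]],
  [[0, 0, 2], [0, 0, 0]],
  [[-0.4, -1, 1], [0, 0, 0]],
  [[-1, -2, 0], [0, 0, 0]],
  [[-1.5, -3, 0], [0, 0, 0]],
  [[-1.5, -3, 0], [0, 0, 0]],
  [[-1.5, -3, 0], [0, 0, 0]],
])

```text
clock: 14.15
tool_pos: [0.485, -0.1698, 0.2485]
eef_rot: [0.072, 0.997, 0.0, -0.001]
contact_force: [-0.3, -0.6, -2.0]
opening: 0.583
finger_force: 20.0
```

step_arm([
  [[-1.5, -3, 0], [0, 0, 0]],
  [[-1.5, -3, 0], [0, 0, 0]],
  [[-1.5, -3, 0], [0, 0, 0]],
  [[-1.5, -3, 0], [0, 0, 0]],
  [[-1.5, -2, 0], [0, 0, 0]],
  [[-0.8, -1.4, -0.5], [0, 0, 0]],
  [[-0.2, -0.5, -2], [0, 0, 0]],
  [[0, 0, -2], [0, 0, 0]],
  [[0, 0, -1], [0, 0, 0]],
  [[0, 0, 0], [0, 0, 0]],
])

```text
clock: 15.15
tool_pos: [0.4012, -0.326, 0.1928]
eef_rot: [0.071, 0.997, 0.001, -0.002]
contact_force: [0.2, -0.5, -3.2]
opening: 0.583
finger_force: 20.0
```

step_arm([
  [[0, 0, -0.8], [0, 0, 0]],
  [[0, 0, -1], [0, 0, 0]],
  [[0, 0, -0.8], [0, 0, 0]],
  [[0, 0, -0.5], [0, 0, 0]],
  [[0, 0, -0.3], [0, 0, 0]],
  [[0, 0, -0.2], [0, 0, 0]],
  [[0, 0, -0.2], [0, 0, 0]],
  [[0, 0, -0.2], [0, 0, 0]],
  [[0, 0, 0], [0, 0, 0]],
  [[0, 0, 0], [0, 0, 0]],
])

```text
clock: 16.15
tool_pos: [0.4021, -0.3272, 0.1545]
eef_rot: [0.072, 0.997, -0.0, 0.0]
contact_force: [0.3, 1.0, -1.8]
opening: 0.581
finger_force: 20.0
```

step_arm([
  [[0, 0, -0.2], [0, 0, 0]],
  [[0, 0, -0.2], [0, 0, 0]],
  [[0, 0, -0.1], [0, 0, 0]],
  [[0, 0, 0], [0, 0, 0]],
  [[0, 0, 0], [0, 0, 0]],
  [[0, 0, 0], [0, 0, 0]],
  [[0, 0, 0], [0, 0, 0]],
  [[0, 0, 0], [0, 0, 0]],
  [[0, 0, 0], [0, 0, 0]],
  [[0, 0, 0], [0, 0, 0]],
])

```text
clock: 17.15
tool_pos: [0.4022, -0.3273, 0.1496]
eef_rot: [0.072, 0.997, -0.0, 0.0]
contact_force: [0.0, -0.8, 5.3]
opening: 0.587
finger_force: 20.0
```

step_arm([
  [[0, 0, 0], [0, 0, 0]],
  [[0, 0, 0], [0, 0, 0]],
  [[0, 0, 0], [0, 0, 0]],
  [[0, 0, 0], [0, 0, 0]],
  [[0, 0, 1], [0, 0, 0]],
  [[0, 0, 2], [0, 0, 0]],
  [[0, 0, 3], [0, 0, 0]],
  [[0, 0, 2], [0, 0, 0]],
  [[0.5, 1, 1], [0, 0, 0]],
  [[1.5, 3, 0], [0, 0, 0]],
], fingers=0.75)

```text
clock: 18.15
tool_pos: [0.4216, -0.2896, 0.2409]
eef_rot: [0.075, 0.997, -0.002, 0.001]
contact_force: [0.9, -0.3, 0.2]
opening: 0.754
finger_force: 0.0
```

step_arm([
  [[2, 3.5, 0], [0, 0, 0]],
  [[2.4, 4, 0], [0, 0, 0]],
  [[2.4, 4, 0], [0, 0, 0]],
  [[2.4, 4, 0], [0, 0, 0]],
  [[2.4, 4, 0], [0, 0, 0]],
  [[2.4, 4, 0], [0, 0, 0]],
  [[2, 3.5, 0], [0, 0, 0]],
  [[1.2, 2, 0], [0, 0, 0]],
  [[0.5, 1, 0], [0, 0, 0]],
  [[0, 0, 0], [0, 0, 0]],
])

```text
clock: 19.15
tool_pos: [0.5989, 0.015, 0.2391]
eef_rot: [0.07, 0.998, 0.0, -0.0]
contact_force: [-1.0, -0.6, -0.2]
opening: 0.748
finger_force: 0.0
```

step_arm([
  [[0, 0, -1], [0, 0, 0]],
  [[0, 0, -1], [0, 0, 0]],
  [[0, 0, -1], [0, 0, 0]],
  [[0, 0, -0.5], [0, 0, 0]],
  [[0, 0, 0], [0, 0, 0]],
  [[0, 0, 0], [0, 0, 0]],
  [[0, 0, 0], [0, 0, 0]],
  [[0, 0, 0], [0, 0, 0]],
  [[0, 0, 0], [0, 0, 0]],
  [[0, 0, 0], [0, 0, 0]],
])

```text
clock: 20.15
tool_pos: [0.5991, 0.0129, 0.2046]
eef_rot: [0.072, 0.997, 0.0, 0.0]
contact_force: [0.3, 1.1, -0.5]
opening: 0.749
finger_force: 0.0
```

step_arm([
  [[0, 0, -1], [0, 0, 0]],
  [[0, 0, -1.5], [0, 0, 0]],
  [[0, 0, -1.5], [0, 0, 0]],
  [[0, 0, -1], [0, 0, 0]],
  [[0, 0, -0.6], [0, 0, 0]],
  [[0, 0, 0], [0, 0, 0]],
  [[0, 0, 0], [0, 0, 0]],
  [[0, 0, 0], [0, 0, 0]],
  [[0, 0, 0], [0, 0, 0]],
  [[0, 0, 0], [0, 0, 0]],
])

```text
clock: 21.15
tool_pos: [0.5993, 0.0129, 0.1488]
eef_rot: [0.072, 0.997, 0.0, 0.0]
contact_force: [0.1, 0.5, 0.3]
opening: 0.749
finger_force: 0.0
```

step_arm([
  [[0, 0, 0], [0, 0, 0]],
  [[0, 0, 0], [0, 0, 0]],
  [[0, 0, 0], [0, 0, 0]],
  [[0, 0, 0], [0, 0, 0]],
  [[0, 0, 0], [0, 0, 0]],
  [[0, 0, 0], [0, 0, 0]],
  [[0, 0, 0], [0, 0, 0]],
  [[0, 0, 0], [0, 0, 0]],
  [[0, 0, 0], [0, 0, 0]],
  [[0, 0, 0], [0, 0, 0]],
], fingers=0)

```text
clock: 22.15
tool_pos: [0.5991, 0.013, 0.1484]
eef_rot: [0.072, 0.997, 0.0, 0.0]
contact_force: [0.1, 1.2, 0.4]
opening: 0.525
finger_force: 20.0
```

step_arm([
  [[0, 0, 0.5], [0, 0, 0]],
  [[0, 0, 1.5], [0, 0, 0]],
  [[0, 0, 2.5], [0, 0, 0]],
  [[0, 0, 2.5], [0, 0, 0]],
  [[0, 0, 2.5], [0, 0, 0]],
  [[0, 0, 1], [0, 0, 0]],
  [[-0.3, -1, 0], [0, 0, 0]],
  [[-0.8, -2.5, 0], [0, 0, 0]],
  [[-1.2, -3.5, 0], [0, 0, 0]],
  [[-1.2, -3.5, 0], [0, 0, 0]],
])

```text
clock: 23.15
tool_pos: [0.5621, -0.0939, 0.2515]
eef_rot: [0.072, 0.997, -0.0, -0.002]
contact_force: [0.6, -1.1, -2.7]
opening: 0.529
finger_force: 20.0
```

step_arm([
  [[-1.2, -3.5, 0], [0, 0, 0]],
  [[-1.2, -3.5, 0], [0, 0, 0]],
  [[-1.2, -3.5, 0], [0, 0, 0]],
  [[-1.2, -3.5, 0], [0, 0, 0]],
  [[-1.2, -3.5, 0], [0, 0, 0]],
  [[-1.2, -3.5, 0], [0, 0, 0]],
  [[-0.7, -2.5, 0], [0, 0, 0]],
  [[-0.3, -1.2, 0], [0, 0, 0]],
  [[0, 0, 0], [0, 0, 0]],
  [[0, 0, 0], [0, 0, 0]],
])

```text
clock: 24.15
tool_pos: [0.4823, -0.3373, 0.2527]
eef_rot: [0.071, 0.997, 0.001, -0.0]
contact_force: [0.1, 0.5, -3.1]
opening: 0.525
finger_force: 20.0
```

step_arm([
  [[0, -0.1, -1], [0, 0, 0]],
  [[0, 0, -2], [0, 0, 0]],
  [[0, 0, -2], [0, 0, 0]],
  [[0, 0, -2], [0, 0, 0]],
  [[0, 0, -1.3], [0, 0, 0]],
  [[0, 0, -0.7], [0, 0, 0]],
  [[0, 0, -0.4], [0, 0, 0]],
  [[0, 0, -0.3], [0, 0, 0]],
  [[0, 0, 0], [0, 0, 0]],
  [[0, 0, 0], [0, 0, 0]],
])

```text
clock: 25.15
tool_pos: [0.4824, -0.3404, 0.157]
eef_rot: [0.072, 0.997, -0.0, 0.001]
contact_force: [0.2, 0.6, -2.3]
opening: 0.526
finger_force: 20.0
```

step_arm([
  [[0, 0, -0.3], [0, 0, 0]],
  [[0, 0, -0.2], [0, 0, 0]],
  [[0, 0, -0.2], [0, 0, 0]],
  [[0, 0, -0.1], [0, 0, 0]],
  [[0, 0, 0], [0, 0, 0]],
  [[0, 0, 0], [0, 0, 0]],
  [[0, 0, 0], [0, 0, 0]],
  [[0, 0, 0], [0, 0, 0]],
  [[0, 0, 0], [0, 0, 0]],
  [[0, 0, 0], [0, 0, 0]],
])

```text
clock: 26.15
tool_pos: [0.4822, -0.3401, 0.1485]
eef_rot: [0.072, 0.997, 0.0, 0.0]
contact_force: [0.4, 0.7, -0.6]
opening: 0.525
finger_force: 20.0
```

step_arm([
  [[0, 0, 0], [0, 0, 0]],
  [[0, 0, 0], [0, 0, 0]],
  [[0, 0, 0], [0, 0, 0]],
  [[0, 0, 0], [0, 0, 0]],
  [[0, 0, 1], [0, 0, 0]],
  [[0, 0, 2], [0, 0, 0]],
  [[0, 0, 3], [0, 0, 0]],
  [[0, 0, 2], [0, 0, 0]],
  [[0.5, 1, 1], [0, 0, 0]],
  [[1.2, 2.7, 0], [0, 0, 0]],
], fingers=0.75)

```text
clock: 27.15
tool_pos: [0.4989, -0.3057, 0.2401]
eef_rot: [0.075, 0.997, -0.002, 0.001]
contact_force: [0.7, -0.7, -0.2]
opening: 0.751
finger_force: 0.0
```

step_arm([
  [[1.6, 3.5, 0], [0, 0, 0]],
  [[1.6, 4, 0], [0, 0, 0]],
  [[1.6, 4, 0], [0, 0, 0]],
  [[1.6, 4, 0], [0, 0, 0]],
  [[1.6, 4, 0], [0, 0, 0]],
  [[1.6, 3, 0], [0, 0, 0]],
  [[1, 2, 0], [0, 0, 0]],
  [[0.4, 1, 0], [0, 0, 0]],
  [[0, 0, 0], [0, 0, 0]],
  [[0, 0, 0], [0, 0, 0]],
], fingers=0.8)

```text
clock: 28.15
tool_pos: [0.6083, -0.0495, 0.2381]
eef_rot: [0.072, 0.997, -0.001, -0.001]
contact_force: [0.5, 0.1, 0.1]
opening: 0.799
finger_force: 0.0
```

```bash
python3 - <<'E'
from plant import r
import cv2
from h import *
p,d=r.snapshot("wrist");c=r.calibration("wrist")
cv2.imwrite("pics/w2.png",p[:,:,::-1]);W=cloud(d,c)
hsv=cv2.cvtColor(p,cv2.COLOR_RGB2HSV)
m=((hsv[...,0]<6)|(hsv[...,0]>174))&(hsv[...,1]>150)&(abs(W[...,2]-.072)<.01)&(np.hypot(W[...,0]-.609,W[...,1]+.0485)<.06)
P=W[m];print(len(P),cv2.minEnclosingCircle(P[:,:2].astype(np.float32)),P.mean(0))
print(r.get_state()['tool_pos'])
p,d=r.snapshot("side");cv2.imwrite("pics/s2.png",p[:,:,::-1])
E
```

```text
1877 ((0.6089805960655212, -0.04886596277356148), 0.027950497344136238) [ 0.60771412 -0.04844961  0.07253887]
[ 0.60830286 -0.05014737  0.23820525]
```

View pics/s2.png

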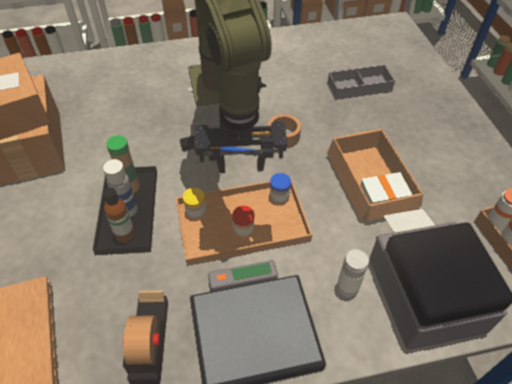

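The side view shows the three tall items standing on the side tray at (118–120, 140–240) and the red jar alone at (243,217). Next is the jar, gripped by its lid.

step_arm([
  [[0, 0, -1], [0, 0, 0]],
  [[0, 0, -2.5], [0, 0, 0]],
  [[0, 0, -3], [0, 0, 0]],
  [[0, 0, -3], [0, 0, 0]],
  [[0, 0, -3], [0, 0, 0]],
  [[0, 0, -2], [0, 0, 0]],
  [[0, 0, -1.5], [0, 0, 0]],
  [[0, 0, -1], [0, 0, 0]],
  [[0, 0, 0], [0, 0, 0]],
  [[0, 0, 0], [0, 0, 0]],
])

```text
clock: 29.25
tool_pos: [0.6095, -0.0482, 0.0689]
eef_rot: [0.072, 0.997, 0.0, 0.001]
contact_force: [0.1, 0.2, 0.4]
opening: 0.801
finger_force: 0.0
```

step_arm([
  [[0, 0.1, -1], [0, 0, 0]],
  [[0, 0, -0.8], [0, 0, 0]],
  [[0, 0, -0.5], [0, 0, 0]],
  [[0, 0, 0], [0, 0, 0]],
  [[0, 0, 0], [0, 0, 0]],
  [[0, 0, 0], [0, 0, 0]],
  [[0, 0, 0], [0, 0, 0]],
  [[0, 0, 0], [0, 0, 0]],
  [[0, 0, 0], [0, 0, 0]],
  [[0, 0, 0], [0, 0, 0]],
])

```text
clock: 30.25
tool_pos: [0.6091, -0.0471, 0.0455]
eef_rot: [0.072, 0.997, 0.0, 0.0]
contact_force: [0.8, 1.1, -0.1]
opening: 0.802
finger_force: 0.0
```

step_arm([
  [[0, 0, 0], [0, 0, 0]],
  [[0, 0, 0], [0, 0, 0]],
  [[0, 0, 0], [0, 0, 0]],
  [[0, 0, 0], [0, 0, 0]],
  [[0, 0, 0], [0, 0, 0]],
  [[0, 0, 0], [0, 0, 0]],
  [[0, 0, 0], [0, 0, 0]],
  [[0, 0, 0], [0, 0, 0]],
  [[0, 0, 0], [0, 0, 0]],
  [[0, 0, 0], [0, 0, 0]],
], fingers=0)

```text
clock: 31.25
tool_pos: [0.609, -0.0473, 0.0454]
eef_rot: [0.072, 0.997, -0.0, -0.0]
contact_force: [-0.4, -1.4, 0.9]
opening: 0.631
finger_force: 20.0
```

step_arm([
  [[0, 0, 0.5], [0, 0, 0]],
  [[0, 0, 1.5], [0, 0, 0]],
  [[0, 0, 2.5], [0, 0, 0]],
  [[0, 0, 3], [0, 0, 0]],
  [[0, 0, 2.5], [0, 0, 0]],
  [[0, 0.5, 1.5], [0, 0, 0]],
  [[-0.6, 2, 0.5], [0, 0, 0]],
  [[-1.2, 3, 0], [0, 0, 0]],
  [[-1.4, 3.5, 0], [0, 0, 0]],
  [[-1.4, 3.5, 0], [0, 0, 0]],
])

```text
clock: 32.25
tool_pos: [0.5622, 0.0794, 0.1657]
eef_rot: [0.072, 0.997, 0.0, -0.0]
contact_force: [0.1, 0.2, -2.7]
opening: 0.625
finger_force: 20.0
```

step_arm([
  [[-1.4, 3.5, 0], [0, 0, 0]],
  [[-1.4, 3.5, 0], [0, 0, 0]],
  [[-1.4, 3.5, 0], [0, 0, 0]],
  [[-1.4, 3.5, 0], [0, 0, 0]],
  [[-1.4, 3.5, 0], [0, 0, 0]],
  [[-1.4, 3.5, 0], [0, 0, 0]],
  [[-1, 3, 0], [0, 0, 0]],
  [[-0.2, 1.5, 0], [0, 0, 0]],
  [[0, 0, 0], [0, 0, 0]],
  [[0, 0, 0], [0, 0, 0]],
])

```text
clock: 33.25
tool_pos: [0.4678, 0.3309, 0.1652]
eef_rot: [0.073, 0.997, -0.001, 0.0]
contact_force: [-0.0, -1.1, -2.5]
opening: 0.626
finger_force: 20.0
```

Now down 12 cm in all to TCP 0.0454, since the carton floor is also 4 mm thick.

step_arm([
  [[0, 0, -1], [0, 0, 0]],
  [[0, 0, -2], [0, 0, 0]],
  [[0, 0, -2.5], [0, 0, 0]],
  [[0, 0, -2.5], [0, 0, 0]],
  [[0, 0, -1.7], [0, 0, 0]],
  [[0, 0, -0.7], [0, 0, 0]],
  [[0, 0, -0.5], [0, 0, 0]],
  [[0, 0, -0.4], [0, 0, 0]],
  [[0, 0, 0], [0, 0, 0]],
  [[0, 0, 0], [0, 0, 0]],
])

```text
clock: 34.25
tool_pos: [0.4675, 0.3331, 0.053]
eef_rot: [0.072, 0.997, 0.0, 0.0]
contact_force: [1.0, -0.1, -2.3]
opening: 0.624
finger_force: 20.0
```

step_arm([
  [[0, 0, -0.3], [0, 0, 0]],
  [[0, 0, -0.2], [0, 0, 0]],
  [[0, 0, -0.2], [0, 0, 0]],
  [[0, 0, -0.1], [0, 0, 0]],
  [[0, 0, 0], [0, 0, 0]],
  [[0, 0, 0], [0, 0, 0]],
  [[0, 0, 0], [0, 0, 0]],
  [[0, 0, 0], [0, 0, 0]],
  [[0, 0, 0], [0, 0, 0]],
  [[0, 0, 0], [0, 0, 0]],
])

```text
clock: 35.25
tool_pos: [0.4672, 0.3329, 0.0453]
eef_rot: [0.072, 0.997, 0.0, 0.0]
contact_force: [-1.4, -1.4, 6.2]
opening: 0.623
finger_force: 20.0
```

step_arm([
  [[0, 0, 0], [0, 0, 0]],
  [[0, 0, 0], [0, 0, 0]],
  [[0, 0, 0], [0, 0, 0]],
  [[0, 0, 0], [0, 0, 0]],
  [[0, 0, 1], [0, 0, 0]],
  [[0, 0, 2], [0, 0, 0]],
  [[0, 0, 4], [0, 0, 0]],
  [[0, 0, 4.5], [0, 0, 0]],
  [[0, 0, 4.5], [0, 0, 0]],
  [[0, 0, 3.5], [0, 0, 0]],
], fingers=0.8)

```text
clock: 36.25
tool_pos: [0.4674, 0.3331, 0.2429]
eef_rot: [0.072, 0.997, 0.001, 0.001]
contact_force: [0.2, 1.3, -0.0]
opening: 0.804
finger_force: 0.0
```

step_arm([
  [[0, -2, 0], [0, 0, 0]],
  [[0.5, -4, 0], [0, 0, 0]],
  [[0.5, -4, 0], [0, 0, 0]],
  [[0.5, -4, 0], [0, 0, 0]],
  [[0.5, -4, 0], [0, 0, 0]],
  [[0, -4, 0], [0, 0, 0]],
  [[0, -4, 0], [0, 0, 0]],
  [[0, -4, 0], [0, 0, 0]],
  [[0, -4, 0], [0, 0, 0]],
  [[0, -4, 0], [0, 0, 0]],
], fingers=0.75)

```text
clock: 37.25
tool_pos: [0.4868, -0.0488, 0.2401]
eef_rot: [0.072, 0.997, -0.0, 0.0]
contact_force: [1.8, -1.0, 0.3]
opening: 0.75
finger_force: 0.0
```

step_arm([
  [[0, -4, 0], [0, 0, 0]],
  [[0, -4, 0], [0, 0, 0]],
  [[0, -4, 0], [0, 0, 0]],
  [[0, -4, 0], [0, 0, 0]],
  [[0, -4, 0], [0, 0, 0]],
  [[0, -4, 0], [0, 0, 0]],
  [[0, -3, 0], [0, 0, 0]],
  [[0, -1.5, 0], [0, 0, 0]],
  [[0, 0, 0], [0, 0, 0]],
  [[0, 0, 0], [0, 0, 0]],
])

```text
clock: 38.25
tool_pos: [0.4874, -0.3301, 0.2395]
eef_rot: [0.071, 0.997, 0.001, -0.0]
contact_force: [1.2, -0.3, -0.6]
opening: 0.751
finger_force: 0.0
```

```bash
python3 - <<'E'
from plant import r
import cv2
from h import *
print(r.get_state()['tool_pos'])
p,d=r.snapshot("top");c=r.calibration("top");np.savez('top2',p=p,d=d,**c)
cv2.imwrite("pics/t3.png",p[:,:,::-1])
W=cloud(d,c)
m=(d>0)&(np.hypot(W[...,0]-.467,W[...,1]-.333)<.05)&(abs(W[...,2]-.072)<.005)&(np.arange(512)<145)
P=W[m];print(len(P),cv2.minEnclosingCircle(P[:,:2].astype(np.float32)),P.mean(0))
E
```

```text
[ 0.48737768 -0.33011127  0.23954206]
452 ((0.4672357439994812, 0.33145713806152344), 0.028034936636686325) [0.46745704 0.33106498 0.07174662]
```

View pics/t3.png

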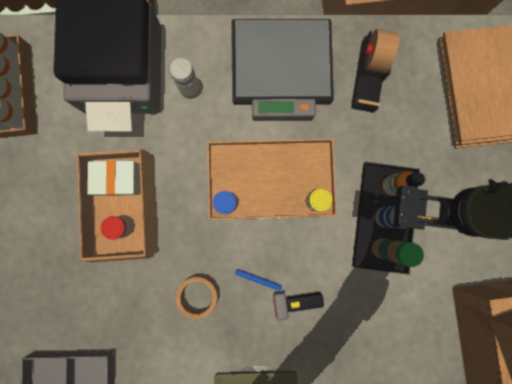

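The jar stands upright on the carton floor at (113,228), and the three tall items stand on the side tray. Now the spray goes back.

step_arm([
  [[-0.5, -0.8, 0], [0, 0, 0]],
  [[0, 0, 0], [0, 0, 0]],
  [[0, 0, -1], [0, 0, 0]],
  [[0, 0, -1.5], [0, 0, 0]],
  [[0, 0, -1.5], [0, 0, 0]],
  [[0, 0, -0.5], [0, 0, 0]],
  [[0, 0, 0], [0, 0, 0]],
  [[0, 0, 0], [0, 0, 0]],
  [[0, 0, 0], [0, 0, 0]],
  [[0, 0, 0], [0, 0, 0]],
])

```text
clock: 39.3
tool_pos: [0.4824, -0.3403, 0.195]
eef_rot: [0.072, 0.997, -0.0, 0.001]
contact_force: [0.6, 0.6, -0.6]
opening: 0.75
finger_force: 0.0
```

step_arm([
  [[0, 0, -1], [0, 0, 0]],
  [[0, 0, -1.5], [0, 0, 0]],
  [[0, 0, -1.2], [0, 0, 0]],
  [[0, 0, -0.6], [0, 0, 0]],
  [[0, 0, -0.3], [0, 0, 0]],
  [[0, 0, 0], [0, 0, 0]],
  [[0, 0, 0], [0, 0, 0]],
  [[0, 0, 0], [0, 0, 0]],
  [[0, 0, 0], [0, 0, 0]],
  [[0, 0, 0], [0, 0, 0]],
])

```text
clock: 40.3
tool_pos: [0.4822, -0.3402, 0.1487]
eef_rot: [0.072, 0.997, -0.0, 0.0]
contact_force: [0.2, 0.7, 0.9]
opening: 0.754
finger_force: 0.0
```

step_arm([
  [[0, 0, 0], [0, 0, 0]],
  [[0, 0, 0], [0, 0, 0]],
  [[0, 0, 0], [0, 0, 0]],
  [[0, 0, 0], [0, 0, 0]],
  [[0, 0, 0], [0, 0, 0]],
  [[0, 0, 0], [0, 0, 0]],
  [[0, 0, 0], [0, 0, 0]],
  [[0, 0, 0], [0, 0, 0]],
  [[0, 0, 0], [0, 0, 0]],
  [[0, 0, 0], [0, 0, 0]],
], fingers=0)

```text
clock: 41.3
tool_pos: [0.4821, -0.34, 0.1484]
eef_rot: [0.072, 0.997, 0.0, 0.0]
contact_force: [0.5, 1.2, 0.4]
opening: 0.527
finger_force: 20.0
```

Lift 10.5, then shift (+11.7, +35.3) cm to (0.599, 0.013).

step_arm([
  [[0, 0, 0.5], [0, 0, 0]],
  [[0, 0, 1.5], [0, 0, 0]],
  [[0, 0, 2.5], [0, 0, 0]],
  [[0, 0, 2.5], [0, 0, 0]],
  [[0, 0, 2.5], [0, 0, 0]],
  [[0, 0, 1], [0, 0, 0]],
  [[0.3, 1, 0], [0, 0, 0]],
  [[0.8, 2.5, 0], [0, 0, 0]],
  [[1.2, 3.5, 0], [0, 0, 0]],
  [[1.2, 3.5, 0], [0, 0, 0]],
])

```text
clock: 42.3
tool_pos: [0.5163, -0.2332, 0.2516]
eef_rot: [0.072, 0.997, 0.001, -0.002]
contact_force: [0.5, 0.8, -2.6]
opening: 0.524
finger_force: 20.0
```

step_arm([
  [[1.2, 3.5, 0], [0, 0, 0]],
  [[1.2, 3.5, 0], [0, 0, 0]],
  [[1.2, 3.5, 0], [0, 0, 0]],
  [[1.2, 3.5, 0], [0, 0, 0]],
  [[1.2, 3.5, 0], [0, 0, 0]],
  [[1.2, 3.5, 0], [0, 0, 0]],
  [[0.7, 2.5, 0], [0, 0, 0]],
  [[0.3, 1.3, 0], [0, 0, 0]],
  [[0, 0, 0], [0, 0, 0]],
  [[0, 0, 0], [0, 0, 0]],
])

```text
clock: 43.3
tool_pos: [0.5982, 0.0112, 0.2526]
eef_rot: [0.072, 0.997, -0.001, -0.001]
contact_force: [0.1, -0.1, -2.5]
opening: 0.535
finger_force: 20.0
```

step_arm([
  [[0, 0, -1], [0, 0, 0]],
  [[0, 0, -2], [0, 0, 0]],
  [[0, 0, -2], [0, 0, 0]],
  [[0, 0, -2], [0, 0, 0]],
  [[0, 0, -1.3], [0, 0, 0]],
  [[0, 0, -0.7], [0, 0, 0]],
  [[0, 0, -0.4], [0, 0, 0]],
  [[0, 0, -0.3], [0, 0, 0]],
  [[0, 0, 0], [0, 0, 0]],
  [[0, 0, 0], [0, 0, 0]],
])

```text
clock: 44.3
tool_pos: [0.5995, 0.013, 0.157]
eef_rot: [0.072, 0.997, 0.0, 0.001]
contact_force: [0.1, 0.3, -1.7]
opening: 0.525
finger_force: 20.0
```

step_arm([
  [[0, 0, -0.3], [0, 0, 0]],
  [[0, 0, -0.2], [0, 0, 0]],
  [[0, 0, -0.2], [0, 0, 0]],
  [[0, 0, -0.15], [0, 0, 0]],
  [[0, 0, 0], [0, 0, 0]],
  [[0, 0, 0], [0, 0, 0]],
  [[0, 0, 0], [0, 0, 0]],
  [[0, 0, 0], [0, 0, 0]],
  [[0, 0, 0], [0, 0, 0]],
  [[0, 0, 0], [0, 0, 0]],
])

```text
clock: 45.3
tool_pos: [0.5994, 0.013, 0.1484]
eef_rot: [0.072, 0.997, 0.0, 0.0]
contact_force: [-0.2, -0.2, 5.6]
opening: 0.528
finger_force: 20.0
```

step_arm([
  [[0, 0, 0], [0, 0, 0]],
  [[0, 0, 0], [0, 0, 0]],
  [[0, 0, 0], [0, 0, 0]],
  [[0, 0, 0], [0, 0, 0]],
  [[0, 0, 1], [0, 0, 0]],
  [[0, 0, 2], [0, 0, 0]],
  [[0, 0, 3], [0, 0, 0]],
  [[0, 0, 2], [0, 0, 0]],
  [[-0.6, -1, 1], [0, 0, 0]],
  [[-1.4, -2.5, 0], [0, 0, 0]],
], fingers=0.75)

```text
clock: 46.3
tool_pos: [0.5804, -0.0201, 0.2398]
eef_rot: [0.07, 0.998, 0.001, 0.002]
contact_force: [0.1, -0.2, -0.6]
opening: 0.749
finger_force: 0.0
```

step_arm([
  [[-2.3, -4, 0], [0, 0, 0]],
  [[-2.3, -4, 0], [0, 0, 0]],
  [[-2.3, -4, 0], [0, 0, 0]],
  [[-2.3, -4, 0], [0, 0, 0]],
  [[-2.3, -4, 0], [0, 0, 0]],
  [[-2.3, -4, 0], [0, 0, 0]],
  [[-2.3, -4, 0], [0, 0, 0]],
  [[-1.2, -1.9, 0], [0, 0, 0]],
  [[-0.4, -0.6, 0], [0, 0, 0]],
  [[0, 0, 0], [0, 0, 0]],
])

```text
clock: 47.3
tool_pos: [0.4011, -0.3276, 0.2378]
eef_rot: [0.073, 0.997, 0.0, -0.0]
contact_force: [0.2, 0.6, 0.1]
opening: 0.752
finger_force: 0.0
```

step_arm([
  [[0, 0, 0], [0, 0, 0]],
  [[0, 0, -1], [0, 0, 0]],
  [[0, 0, -1.5], [0, 0, 0]],
  [[0, 0, -1], [0, 0, 0]],
  [[0, 0, 0], [0, 0, 0]],
  [[0, 0, 0], [0, 0, 0]],
  [[0, 0, 0], [0, 0, 0]],
  [[0, 0, 0], [0, 0, 0]],
  [[0, 0, 0], [0, 0, 0]],
  [[0, 0, 0], [0, 0, 0]],
])

```text
clock: 48.3
tool_pos: [0.4021, -0.3272, 0.2032]
eef_rot: [0.072, 0.997, -0.0, 0.0]
contact_force: [0.4, -0.3, 0.1]
opening: 0.749
finger_force: 0.0
```

Down 5.35 to the height of the first tube grasp (0.1496).

step_arm([
  [[0, 0, -1], [0, 0, 0]],
  [[0, 0, -1.5], [0, 0, 0]],
  [[0, 0, -1.5], [0, 0, 0]],
  [[0, 0, -1], [0, 0, 0]],
  [[0, 0, -0.35], [0, 0, 0]],
  [[0, 0, 0], [0, 0, 0]],
  [[0, 0, 0], [0, 0, 0]],
  [[0, 0, 0], [0, 0, 0]],
  [[0, 0, 0], [0, 0, 0]],
  [[0, 0, 0], [0, 0, 0]],
])

```text
clock: 49.3
tool_pos: [0.4022, -0.3272, 0.1497]
eef_rot: [0.072, 0.997, -0.0, 0.0]
contact_force: [-0.1, 0.6, 0.2]
opening: 0.75
finger_force: 0.0
```

step_arm([
  [[0, 0, 0], [0, 0, 0]],
  [[0, 0, 0], [0, 0, 0]],
  [[0, 0, 0], [0, 0, 0]],
  [[0, 0, 0], [0, 0, 0]],
  [[0, 0, 0], [0, 0, 0]],
  [[0, 0, 0], [0, 0, 0]],
  [[0, 0, 0], [0, 0, 0]],
  [[0, 0, 0], [0, 0, 0]],
  [[0, 0, 0], [0, 0, 0]],
  [[0, 0, 0], [0, 0, 0]],
], fingers=0)

```text
clock: 50.3
tool_pos: [0.4021, -0.3273, 0.1495]
eef_rot: [0.072, 0.997, -0.0, 0.0]
contact_force: [0.1, -0.3, 2.2]
opening: 0.579
finger_force: 20.0
```

step_arm([
  [[0, 0, 0.5], [0, 0, 0]],
  [[0, 0, 1.5], [0, 0, 0]],
  [[0, 0, 2.5], [0, 0, 0]],
  [[0, 0, 2.5], [0, 0, 0]],
  [[0, 0, 2.5], [0, 0, 0]],
  [[0, 0, 1], [0, 0, 0]],
  [[0.5, 1, 0], [0, 0, 0]],
  [[1.4, 2.7, 0], [0, 0, 0]],
  [[1.5, 3, 0], [0, 0, 0]],
  [[1.5, 3, 0], [0, 0, 0]],
])

```text
clock: 51.3
tool_pos: [0.4507, -0.2278, 0.2528]
eef_rot: [0.072, 0.997, 0.001, -0.001]
contact_force: [1.4, 0.5, -2.1]
opening: 0.583
finger_force: 20.0
```

step_arm([
  [[1.5, 3, 0], [0, 0, 0]],
  [[1.5, 3, 0], [0, 0, 0]],
  [[1.5, 3, 0], [0, 0, 0]],
  [[1.5, 3, 0], [0, 0, 0]],
  [[1.5, 3, 0], [0, 0, 0]],
  [[1.2, 2, 0], [0, 0, 0]],
  [[0.5, 0.9, 0], [0, 0, 0]],
  [[0.3, 0.3, 0], [0, 0, 0]],
  [[0, 0, 0], [0, 0, 0]],
  [[0, 0, 0], [0, 0, 0]],
])

```text
clock: 52.3
tool_pos: [0.5452, -0.0498, 0.2539]
eef_rot: [0.073, 0.997, -0.001, -0.001]
contact_force: [0.2, -0.7, -2.3]
opening: 0.582
finger_force: 20.0
```

step_arm([
  [[0, 0, -1], [0, 0, 0]],
  [[0, 0, -2], [0, 0, 0]],
  [[0, 0, -2], [0, 0, 0]],
  [[0, 0, -2], [0, 0, 0]],
  [[0, 0, -1.3], [0, 0, 0]],
  [[0, 0, -0.7], [0, 0, 0]],
  [[0, 0, -0.4], [0, 0, 0]],
  [[0, 0, -0.3], [0, 0, 0]],
  [[0, 0, 0], [0, 0, 0]],
  [[0, 0, 0], [0, 0, 0]],
])

```text
clock: 53.3
tool_pos: [0.5464, -0.0482, 0.1578]
eef_rot: [0.072, 0.997, 0.0, 0.001]
contact_force: [-0.1, 0.2, -2.9]
opening: 0.585
finger_force: 20.0
```

step_arm([
  [[0, 0, -0.3], [0, 0, 0]],
  [[0, 0, -0.2], [0, 0, 0]],
  [[0, 0, -0.2], [0, 0, 0]],
  [[0, 0, -0.15], [0, 0, 0]],
  [[0, 0, 0], [0, 0, 0]],
  [[0, 0, 0], [0, 0, 0]],
  [[0, 0, 0], [0, 0, 0]],
  [[0, 0, 0], [0, 0, 0]],
  [[0, 0, 0], [0, 0, 0]],
  [[0, 0, 0], [0, 0, 0]],
])

```text
clock: 54.3
tool_pos: [0.5465, -0.0482, 0.1495]
eef_rot: [0.072, 0.997, -0.0, 0.001]
contact_force: [-0.7, -0.6, 5.6]
opening: 0.584
finger_force: 20.0
```

step_arm([
  [[0, 0, 0], [0, 0, 0]],
  [[0, 0, 0], [0, 0, 0]],
  [[0, 0, 0], [0, 0, 0]],
  [[0, 0, 0], [0, 0, 0]],
  [[0, 0, 1], [0, 0, 0]],
  [[0, 0, 2], [0, 0, 0]],
  [[0, 0, 3], [0, 0, 0]],
  [[0, 0, 2], [0, 0, 0]],
  [[0, -1, 1], [0, 0, 0]],
  [[0.2, -3, 0], [0, 0, 0]],
], fingers=0.75)

```text
clock: 55.3
tool_pos: [0.5492, -0.0856, 0.241]
eef_rot: [0.069, 0.998, 0.001, 0.002]
contact_force: [0.7, -0.0, 0.3]
opening: 0.752
finger_force: 0.0
```

step_arm([
  [[0.2, -4, 0], [0, 0, 0]],
  [[0.2, -4, 0], [0, 0, 0]],
  [[0.2, -4, 0], [0, 0, 0]],
  [[0.2, -4, 0], [0, 0, 0]],
  [[0.2, -4, 0], [0, 0, 0]],
  [[0.2, -3.5, 0], [0, 0, 0]],
  [[0, -2, 0], [0, 0, 0]],
  [[0, -0.7, 0], [0, 0, 0]],
  [[0, 0, 0], [0, 0, 0]],
  [[0, 0, 0], [0, 0, 0]],
])

```text
clock: 56.3
tool_pos: [0.5602, -0.3483, 0.2387]
eef_rot: [0.071, 0.997, 0.001, -0.0]
contact_force: [-0.5, -0.2, -0.7]
opening: 0.754
finger_force: 0.0
```

step_arm([
  [[0, 0, -0.5], [0, 0, 0]],
  [[0, 0, -1.5], [0, 0, 0]],
  [[0, 0, -2], [0, 0, 0]],
  [[0, 0, -2], [0, 0, 0]],
  [[0, 0, -2], [0, 0, 0]],
  [[0, 0, -0.8], [0, 0, 0]],
  [[0, 0, -0.2], [0, 0, 0]],
  [[0, 0, 0], [0, 0, 0]],
  [[0, 0, 0], [0, 0, 0]],
  [[0, 0, 0], [0, 0, 0]],
])

```text
clock: 57.3
tool_pos: [0.5607, -0.3504, 0.1499]
eef_rot: [0.072, 0.997, -0.0, 0.001]
contact_force: [-0.0, 0.7, 0.6]
opening: 0.751
finger_force: 0.0
```

step_arm([
  [[0, 0, 0], [0, 0, 0]],
  [[0, 0, 0], [0, 0, 0]],
  [[0, 0, 0], [0, 0, 0]],
  [[0, 0, 0], [0, 0, 0]],
  [[0, 0, 0], [0, 0, 0]],
  [[0, 0, 0], [0, 0, 0]],
  [[0, 0, 0], [0, 0, 0]],
  [[0, 0, 0], [0, 0, 0]],
  [[0, 0, 0], [0, 0, 0]],
  [[0, 0, 0], [0, 0, 0]],
], fingers=0)

```text
clock: 58.3
tool_pos: [0.5601, -0.35, 0.1489]
eef_rot: [0.072, 0.997, 0.0, 0.0]
contact_force: [-1.1, 0.4, 0.0]
opening: 0.333
finger_force: 20.0
```

step_arm([
  [[0, 0, 0.5], [0, 0, 0]],
  [[0, 0, 1.5], [0, 0, 0]],
  [[0, 0, 2.5], [0, 0, 0]],
  [[0, 0, 2.5], [0, 0, 0]],
  [[0, 0, 2.5], [0, 0, 0]],
  [[0, 0, 1], [0, 0, 0]],
  [[0, 1, 0], [0, 0, 0]],
  [[0.5, 2.5, 0], [0, 0, 0]],
  [[0.5, 3, 0], [0, 0, 0]],
  [[0.5, 3, 0], [0, 0, 0]],
])

```text
clock: 59.3
tool_pos: [0.574, -0.253, 0.2523]
eef_rot: [0.072, 0.997, 0.001, -0.001]
contact_force: [-0.3, -0.2, -2.2]
opening: 0.333
finger_force: 20.0
```

step_arm([
  [[0.5, 3, 0], [0, 0, 0]],
  [[0.5, 3, 0], [0, 0, 0]],
  [[0.5, 3, 0], [0, 0, 0]],
  [[0.5, 2.5, 0], [0, 0, 0]],
  [[0.2, 2, 0], [0, 0, 0]],
  [[0, 1, 0], [0, 0, 0]],
  [[0, 0.3, 0], [0, 0, 0]],
  [[0, 0, 0], [0, 0, 0]],
  [[0, 0, 0], [0, 0, 0]],
  [[0, 0, 0], [0, 0, 0]],
])

```text
clock: 60.3
tool_pos: [0.5968, -0.1088, 0.2537]
eef_rot: [0.073, 0.997, -0.0, -0.0]
contact_force: [-0.1, -0.1, -3.5]
opening: 0.333
finger_force: 20.0
```

step_arm([
  [[0, 0, -1], [0, 0, 0]],
  [[0, 0, -2], [0, 0, 0]],
  [[0, 0, -2], [0, 0, 0]],
  [[0, 0, -2], [0, 0, 0]],
  [[0, 0, -1.3], [0, 0, 0]],
  [[0, 0, -0.7], [0, 0, 0]],
  [[0, 0, -0.4], [0, 0, 0]],
  [[0, 0, -0.3], [0, 0, 0]],
  [[0, 0, 0], [0, 0, 0]],
  [[0, 0, 0], [0, 0, 0]],
])

```text
clock: 61.3
tool_pos: [0.5975, -0.1072, 0.1575]
eef_rot: [0.072, 0.997, 0.0, 0.001]
contact_force: [0.1, 0.4, -1.7]
opening: 0.335
finger_force: 20.0
```

step_arm([
  [[0, 0, -0.3], [0, 0, 0]],
  [[0, 0, -0.2], [0, 0, 0]],
  [[0, 0, -0.2], [0, 0, 0]],
  [[0, 0, -0.15], [0, 0, 0]],
  [[0, 0, 0], [0, 0, 0]],
  [[0, 0, 0], [0, 0, 0]],
  [[0, 0, 0], [0, 0, 0]],
  [[0, 0, 0], [0, 0, 0]],
  [[0, 0, 0], [0, 0, 0]],
  [[0, 0, 0], [0, 0, 0]],
])

```text
clock: 62.3
tool_pos: [0.5974, -0.1071, 0.1488]
eef_rot: [0.072, 0.997, 0.0, 0.0]
contact_force: [-1.4, 0.1, 6.0]
opening: 0.334
finger_force: 20.0
```

step_arm([
  [[0, 0, 0], [0, 0, 0]],
  [[0, 0, 0], [0, 0, 0]],
  [[0, 0, 0], [0, 0, 0]],
  [[0, 0, 0], [0, 0, 0]],
  [[0, 0, 1], [0, 0, 0]],
  [[0, 0, 2], [0, 0, 0]],
  [[0, 0, 3], [0, 0, 0]],
  [[0, 0, 2], [0, 0, 0]],
  [[0, -1, 1], [0, 0, 0]],
  [[0, -3, 0], [0, 0, 0]],
], fingers=0.75)

```text
clock: 63.3
tool_pos: [0.5986, -0.1442, 0.2407]
eef_rot: [0.069, 0.998, 0.001, 0.002]
contact_force: [0.8, -0.1, -0.3]
opening: 0.749
finger_force: 0.0
```

step_arm([
  [[0, -4, 0], [0, 0, 0]],
  [[0, -4, 0], [0, 0, 0]],
  [[0, -4, 0], [0, 0, 0]],
  [[0, -4, 0], [0, 0, 0]],
  [[-1, -4, 0], [0, 0, 0]],
  [[-1, -3, 0], [0, 0, 0]],
  [[-1, -1, 0], [0, 0, 0]],
  [[0, 0, 0], [0, 0, 0]],
  [[0, 0, 0], [0, 0, 0]],
  [[0, 0, 0], [0, 0, 0]],
])

```text
clock: 64.3
tool_pos: [0.5684, -0.3841, 0.2386]
eef_rot: [0.07, 0.998, 0.001, 0.0]
contact_force: [-0.5, 0.6, 0.9]
opening: 0.748
finger_force: 0.0
```

```bash
python3 - <<'E'
from plant import r
import cv2
from h import *
p,d=r.snapshot("top");c=r.calibration("top");W=cloud(d,c)
cv2.imwrite("pics/t4.png",p[:,:,::-1])
for n,x,y,hz in [('spray',.5982,.0132,.18),('bottle',.5982,-.1069,.18),('tube',.5464,-.0492,.18),('blue',.523,.0686,.072),('yellow',.526,-.1613,.072),('jar',.467,.3325,.072)]:
    m=(d>0)&(np.hypot(W[...,0]-x,W[...,1]-y)<.037)&(abs(W[...,2]-hz)<.008)
    P=W[m];print(n,len(P),P.mean(0).round(4))
E
```

```text
spray 381 [0.5985 0.0129 0.1795]
bottle 159 [ 0.598  -0.1067  0.1796]
tube 469 [ 0.5461 -0.0489  0.1799]
blue 426 [0.523  0.0687 0.0721]
yellow 417 [ 0.5262 -0.1612  0.0723]
jar 461 [0.4674 0.3305 0.0716]
```

View pics/t4.png

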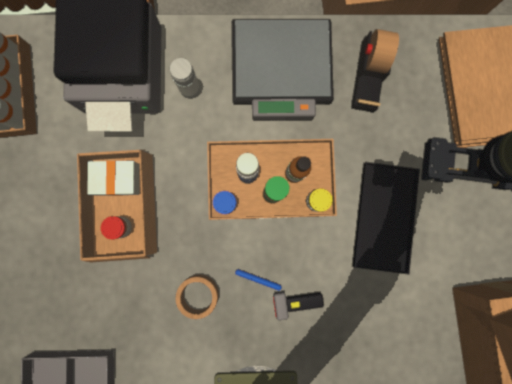

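The tall items are back at (248,160), (302,163) and (277,188), each within 1 mm of its start. The jar is in the carton at (113,228) and the arm is clear.

```bash
python3 -c "
from plant import r
print(r.finish_job())"
```

```text
the job is handed in; nothing more can be done
None
```

The job is handed in (no verdict was returned): the red-lidded jar stands on the carton floor beside the packed box, and the bottle, spray can and tube are back within about 1 mm of their start spots by the top camera.

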